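# Open the parts-washing tank with its lid lever and hold it open

### The arm

A 6-joint arm with a two-finger parallel gripper is mounted at the origin on the work surface. World frame = base frame: x ahead of the robot, y to its left, z up, the work surface at z = 0. Lengths are in m, angles in rad, forces in N, time in s.
With the tool pointing down it reaches from about 0.35 to 0.85 m from the base axis. Payload 8.1 kg.
Tool frame: the origin (TCP) lies on the centre line of the jaws, within the pads' length; the fingertips stand robot.tip_extent ahead of it and the grasp point (between the pads) lies 11 mm behind it (robot.tip_extent is the distance from the TCP to the fingertips, in m); y points along the fingers, z is the direction in which the jaws open and shut, and the axes are right-handed (so a half turn about y gives the same grasp; the last joint's range is limited). The gripper opens to 93 mm and grips with 3 to 60 N. Pads are 15 mm wide; open, the fingers measure 128 mm over their backs; the gripper's body (75 mm by 188 mm) begins 65 mm behind the grasp point.
Start: joints at [-1.344, 0.13, 1.488, -0, 1.523, -0.085], TCP at [0.184, -0.571, 0.19] pointing down, gripper open.
Joint ranges: [-2.96, 2.96], [-0.89, 2.26], [0.02, 2.5], [-1.34, 4.48], [0, 2.73], [-2.66, 2.66]. Speed limits (rad/s): [2.39, 2.39, 2.79, 3.14, 3.14, 3.14].

### API

Orientations are given as a rotation vector (axis times angle).
In Python, from plant import monitor, optics, robot gives the robot as it stands.
- The arm moves only by the shell command python3 -m inch 'ROWS' [OPENING] [FORCE]. ROWS is JSON, a list that holds one entry, the list of rows, each a list of 6 numbers: the shift along the tool's x, y, z in mm, then the turn, a rotation vector about the tool's x, y, z in rad. A call has 1 to 8 rows; each row shifts and turns the commanded pose from where the row before left it, along the tool's axes as they then stand; what a row does not reach is not made up. A row lasts 1/8 s, in which the tool goes at most 62.5 mm and 10.7 degrees, less where a joint would pass 70% of its speed; a pose out of reach is approached as far as the arm can. A call is refused whole if a number of a shift passes 62.5 or a number of a turn 0.188, either way. A call with a gripper value outside its range is refused whole. OPENING is the finger opening in mm, from 0 to 93, set as the call begins (- or left out, the last holds). The fingers move at their own pace and stop on an object; FORCE is the grip in N (left out, the last holds). Time passes only in rows, so rows that do not move let the fingers close. It gives the time, the measured TCP pose, the force and the opening at its end, in the units of the state.
- monitor.read_state(): the state, without advancing time (a new reading comes with each control period).
- optics.read_camera(name): name is "scene" or "top"; returns a dict with "image" (384x512x3 uint8, blue, green, red), "fx", "fy", "cx", "cy" (pixels), "k1" (the pictures are not rectified: a ray, as slopes to the right and down, at radius r is drawn at 1 + k1 r^2 times it, then the intrinsics apply), "rvec" (rotation vector, rad) and "tvec" (3), from world to camera coordinates, as OpenCV has them. Camera axes: x right, y down, z forward; pixel columns grow to the right and rows downward; lengths in m; the calibration is good to about 2 mm. A picture is of the moment at which its call begins. There is no depth.
- robot.close_job(): hands the job in, once; it reports no verdict.
The state is a dict: "t": time; "q": joint angles; "dq": joint speeds; "joint_torque": joint torques, N m; "tool_pos": TCP position; "orientation": TCP orientation; "force": force on the tool from outside, world axes, zero at the start; "wrist_torque": the same for the moment, N m; "opening": finger opening in m.
Only numpy, scipy, OpenCV 4.12 (cv2) and the standard library are available. Lean on these libraries where they do the work, as an engineer would, in place of code of your own. Each camera call takes 0.05 s, during which the arm holds its last target.

### The job

Open the parts-washing tank so that I can set the basket of parts in it: with a fingertip swing the turn catch off the lid's front edge (either way), then press the rubber pad on the long end of the side lever smoothly down to the end of its travel, so that the heavy lid is lifted all the way. Finish while still holding the lever down, for the lid falls shut by itself. Only push and press with the fingers: grip nothing, never push or raise the lid by hand or let it bang, and leave the other things on the bench alone.

Things in the scene. Friction and masses are not known exactly. Their poses are not given: they have to be found in the camera images.
- tank: Grey sheet-steel parts-washing tank, fixed on the bench: 220 mm deep (its x), 300 mm wide (its y), walls 130 mm high. Origin: centre of its underside, at bench height. x points from its front (catch, lever pad; nearest the robot) to its rear (hinge), y to its left, z up. Drain cock at the front left, below 50 mm; carrying handle on the left wall (to y = 185 mm).
- lid: Heavy grey steel lid (236 x 312 mm, 1.3 to 2.4 kg) hinged at the tank's rear; lies level when shut, tilted about 0.8 rad (front edge up) with the lever fully down; falls shut when the lever is let go. Origin: middle of its plate; axes as the tank's when shut. Shut, its top is 134 mm above the bench and its front edge at x = -116 mm in the tank's frame.
- lid_edge (a point): Middle of the lid's front edge, on its top face; axes of the lid, parallel to the tank's when shut.
- lever (a joint): Lever of flat steel bar along the outside of the tank's right (-y) wall, on a level bolt: rad, 0 at rest (long end raised), growing as the pad goes down, stopped at 0.64. The roller on its short end, 70 mm behind the bolt, lies under a lug of the lid and lifts it. 5 to 14 N on the pad moves and holds it; the lid's weight pushes it back. With the catch over the lid it moves 0.06 at most.
- lever_pad (a point): Centre of the top face of the black rubber pad on the lever's long end, 60 mm along the bar, 42 mm across. x along the bar from pad to bolt, z out of the pad's top. At rest about 203 mm above the bench, in the tank's frame at x = -199, y = -172 mm, sloping 0.32 rad down to the tank; fully down about 70 mm high, x = -213 mm, sloping 0.32 rad the other way. Pad and bar: 36 mm deep.
- lever_pivot (a point): Axis of the lever's bolt (along the tank's y), beside the right wall, 115 mm above the bench; the pad's centre lies 212 mm in front of it along the bar and 23 mm above the bar's centre line.
- catch (a joint): Turn catch: flat steel finger (60 x 16 x 5 mm) on a bracket at the middle of the tank's front, on an upright bolt: rad, 0 pointing straight back over the lid's edge (lid locked), growing counter-clockwise seen from above (end going to the tank's left). It turns 2.0 rad either way, stays where left, takes about 1 N at its tab, and is clear of the lid beyond 1.3 rad either way.
- catch_tab (a point): Centre of the upright thumb tab on the catch's end: plate 24 mm long along the finger, 4 mm thick, top 15 mm above this point (174 mm above the bench), foot on the finger, 17 mm below; the lid's top lies 25 mm below this point. Axes: x from the bolt along the finger, y across the tab.
- catch_pivot (a point): Axis of the catch's bolt (upright), 38 mm from the tab's centre, 22 mm in front of the lid's edge, at 137 mm above the bench.
- basket: Loose steel parts basket with slots, a bail handle and a few parts in it, 120 x 160 x 103 mm, left of the tank: leave alone. Origin: centre of its underside.
- tin: Loose plain grease tin, 74 mm across and 85 mm high, on the bench in front of the tank: leave alone. Origin: centre of its underside.
- wrench: Loose steel wrench, 190 mm long, lying to the right of the lever: leave alone. Origin: under its middle.
- cclamp: Loose dark steel C-clamp, about 80 x 120 mm, 24 mm high, lying in front of the tank to the left: leave alone. Origin: on the bench under its frame.

How it is judged:
On the way, in this order (a step that is already met when the one before it is completed fails the run):
1. the catch is swung clear of the lid (more than 1.25 rad either way) with the lid still shut ((value of joint catch above 1.25 rad or value of joint catch below -1.25 rad) and angle between lid's own z axis and vertical below 0.05 rad), for 0.2 s.
2. the fingers press the lever down and its roller carries the lid up past 0.4 rad (angle between lid's own z axis and vertical above 0.4 rad and contact force between the fingers and lever above 1 N and contact force between lever and lid above 3 N), for 0.1 s.
At the end, for the whole second after the job is handed in: The lever is held at the bottom of its travel (above 0.56 of 0.64 rad) by fingers pressing on top of its pad, not gripping it; the lid rests on the lever's roller, up by more than 0.65 rad and still, with nothing else holding it; the catch is clear of the lid (beyond 1.25 rad) (value of joint lever above 0.56 rad and angle between lid's own z axis and vertical above 0.65 rad and angular speed of lid below 0.1 rad/s and contact force between the fingers and lever above 2 N and contact force between lever and lid above 5 N and contact force between each of the arm, the fingers and lid below 1 N and z of the grasp point in the frame of lever_pad above 0.006 m and (value of joint catch above 1.25 rad or value of joint catch below -1.25 rad)); the arm keeps its last pose, push and grip.
It fails at once if the robot pushed or raised the lid itself (contact force between any of the fingers, the arm and lid above 5 N).
It fails at once if the lid was flung up or let fall (angular speed of lid above 2 rad/s).
It fails at once if the catch was gripped or forced instead of pushed lightly (contact force between the fingers and catch above 30 N).
It fails at once if a thing on the bench was moved or lifted (distance of any of basket, tin, wrench, cclamp from where it was at the start of the episode above 0.02 m).
It also fails if it takes over 54 s, if anything falls off the work surface, if the arm or the gripper's body presses on something with over 40 N, if the wrist force passes 120 N, or if a joint passes its speed limit or range.

## Working session

There is one attempt and no reset: what is moved stays moved. The work goes in short steps, Python scripts to look and compute and a shell command to move; the robot and the scene stay as the last step left them, time stands still between calls to the robot, and variables do not carry over. Pictures are saved under pics/ and viewed, and the job is handed in when it is done.

```bash
ls; mkdir -p pics; python3 - <<'E'
from plant import monitor, optics, robot
import cv2
s=monitor.read_state();print(s,robot.tip_extent)
for n in("scene","top"):
    c=optics.read_camera(n);cv2.imwrite(f"pics/{n}0.png",c["image"]);print({k:v for k,v in c.items() if k!="image"})
E
```

```text
pics
{'t': 0.0, 'q': array([-1.34441156e+00,  1.31168930e-01,  1.48926212e+00, -1.57967054e-05,
        1.52300963e+00, -8.53843179e-02]), 'dq': array([ 0.00123503,  0.00080127, -0.00106999, -0.00045561, -0.00342699,
        0.00014783]), 'joint_torque': array([-1.08967934e-04, -5.59834528e+01, -4.91760957e+01,  7.65342289e-02,
        3.49036662e-02, -1.55046887e-04]), 'tool_pos': array([ 0.18392981, -0.57045968,  0.18929229]), 'orientation': array([-0.32284739,  2.05520912, -2.05137985]), 'force': array([ 0.53086421, -0.26817588,  0.96615192]), 'wrist_torque': array([-0.01891356,  0.03287999, -0.02646133]), 'opening': 0.09342141428088974} 0.008
{'fx': 432.1880813502864, 'fy': 432.1880813502864, 'cx': 254.2360649852093, 'cy': 184.55872214600797, 'k1': -0.10451820213792981, 'rvec': array([ 1.22060531,  2.1364128 , -1.0706299 ]), 'tvec': array([ 0.25184937, -0.22556641,  1.62722656])}
{'fx': 371.1570845531432, 'fy': 371.1570845531432, 'cx': 254.4808459831802, 'cy': 191.71817807880808, 'k1': -0.11678895923726561, 'rvec': array([ 2.16223984, -2.17284093,  0.0939228 ]), 'tvec': array([0.05703203, 0.61859376, 1.17622515])}
```

```bash
python3 - <<'E'
import cv2
for n in("scene","top"):
    i=cv2.imread(f"pics/{n}0.png");cv2.imwrite(f"pics/{n}0b.png",cv2.resize(i,(800,600),interpolation=cv2.INTER_CUBIC))
E
```

```text
(no output)
```

View pics/scene0b.png

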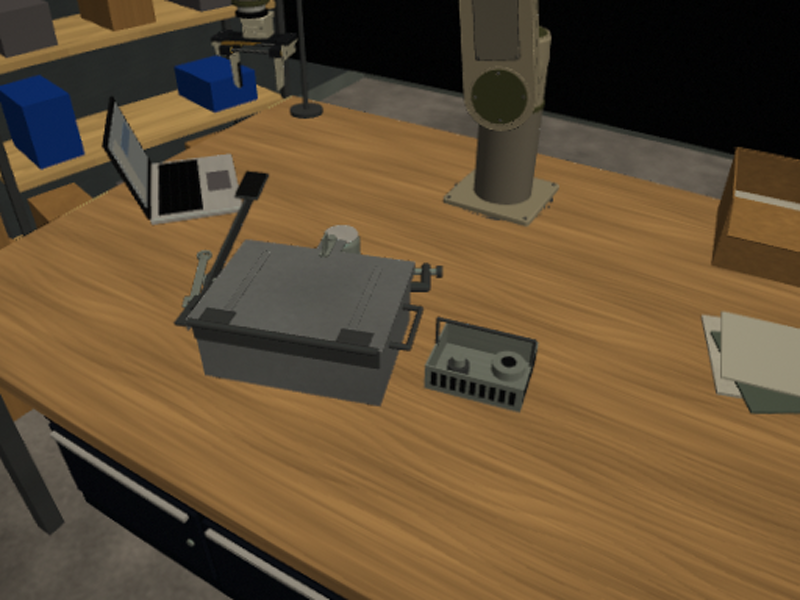

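View pics/top0b.png

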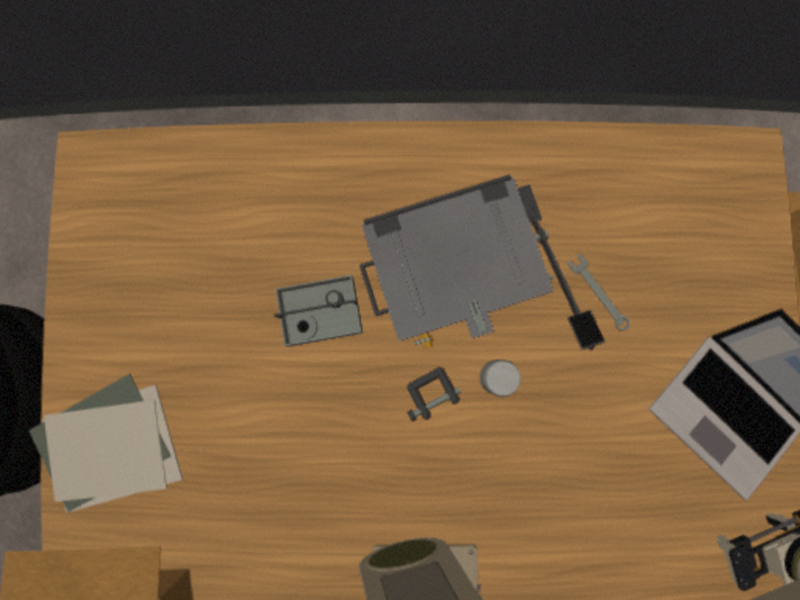

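The overview shows the tank at about (460,260) in the enlarged top view, with the lever pad at (586,328), the catch near (480,318), the tin at (500,378), the clamp at (433,393) and the wrench at (600,293). I'll enlarge those parts to take measurements.

```bash
cat > h.py <<'E'
import numpy as np,cv2
from plant import monitor,optics,robot
def cam(n):
    c=optics.read_camera(n);return c
def K(c): return np.array([[c["fx"],0,c["cx"]],[0,c["fy"],c["cy"]],[0,0,1.]]),np.array([c["k1"],0,0,0,0.])
def unproj(c,uv,z):
    k,d=K(c);R=cv2.Rodrigues(c["rvec"])[0]
    p=cv2.undistortPoints(np.array(uv,float).reshape(-1,1,2),k,d).reshape(-1,2)
    o=-R.T@c["tvec"];out=[]
    for (a,b),zz in zip(p,np.broadcast_to(z,len(p))):
        r=R.T@np.array([a,b,1]);out.append(o+r*(zz-o[2])/r[2])
    return np.array(out)
def proj(c,P):
    k,d=K(c);return cv2.projectPoints(np.array(P,float).reshape(-1,1,3),c["rvec"],c["tvec"],k,d)[0].reshape(-1,2)
def crop(c,x0,y0,w,h,s,name):
    i=c["image"][y0:y0+h,x0:x0+w];cv2.imwrite("pics/"+name,cv2.resize(i,None,fx=s,fy=s,interpolation=cv2.INTER_CUBIC))
E
python3 - <<'E'
from h import *
c=cam("top");crop(c,220,100,200,150,4,"t1.png")
c=cam("scene");crop(c,105,90,200,150,4,"s1.png")
E
```

```text
(no output)
```

View pics/t1.png

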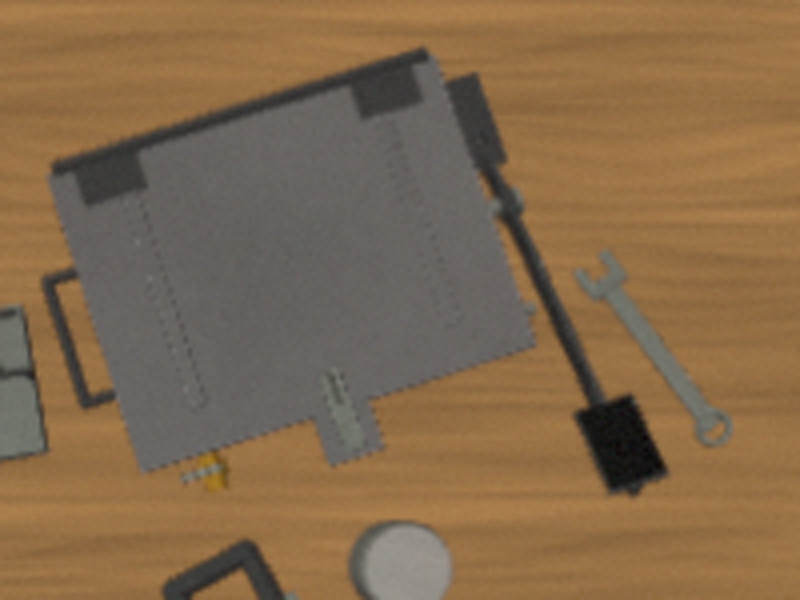

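View pics/s1.png

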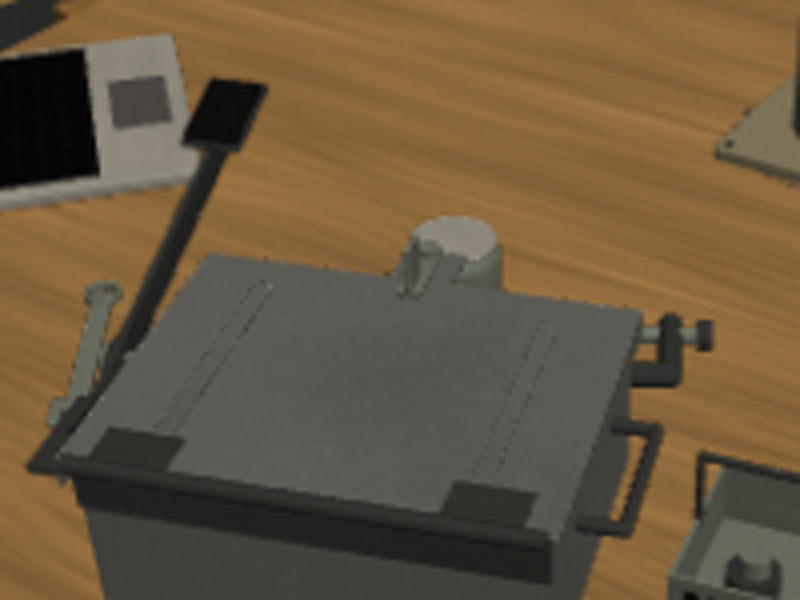

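The top crop shows the lid's front corners at (535,346) and (143,470), and the pad's corners at (577,410), (632,397), (665,473) and (612,492). The catch points over the lid from (350,440) to (330,380). The scene crop shows the same lid corners at (210,256) and (640,312), with the pad around (225,115).

```bash
cat > fit.py <<'E'
from h import *
from scipy.optimize import least_squares
cs,ct=cam("scene"),cam("top")
a=.32;u=np.array([np.cos(a),0,-np.sin(a)]);pc=np.array([-.199,-.172,.203])
pad=lambda i,j: pc+u*i*.03+np.array([0,j*.021,0])
pts=[(-.116,-.156,.134),(-.116,.156,.134),pad(-1,-1),pad(-1,1),pad(1,1),pad(1,-1)]
top=[(535,346),(143,470),(665,473),(612,492),(577,410),(632,397)]
sc=[(210,256),(640,312),(213,79),(267,88),(238,151),(184,142)]
top=np.array(top)/4+[220-.375,100-.375];sc=np.array(sc)/4+[105-.375,90-.375]
def w(p,P):
    c,s=np.cos(p[2]),np.sin(p[2]);P=np.array(P).reshape(-1,3)
    return np.c_[p[0]+c*P[:,0]-s*P[:,1],p[1]+s*P[:,0]+c*P[:,1],P[:,2]]
f=lambda p:np.r_[(proj(ct,w(p,pts))-top).ravel(),(proj(cs,w(p,pts))-sc).ravel()]
r=least_squares(f,[.65,-.1,.28],loss="soft_l1");p=r.x
print(p,np.round(r.fun.reshape(-1,2),1))
np.save("tank.npy",p)
for n,q in dict(pad=pc,edge=(-.116,0,.134),pivot=(-.138,0,.137),tab=(-.1,0,.159),paddown=(-.213,-.172,.07),front=(-.15,0,.14)).items():print(n,w(p,q)[0].round(4),proj(ct,w(p,q))[0],proj(cs,w(p,q))[0])
tx=(np.array([[405,567]])/4+[220,100]); print("tin",unproj(ct,tx,.085))
E
python3 fit.py
```

```text
[ 0.69006435 -0.0619263   0.29440267] [[ 0.7 -0.1]
 [-1.  -0.1]
 [ 0.4 -0.7]
 [-0.4 -0.9]
 [-0.   0.4]
 [ 0.  -0.7]
 [ 0.1 -0.8]
 [ 0.9  0.3]
 [ 0.  -0.5]
 [-0.2 -1.2]
 [ 0.  -2.1]
 [-0.1 -1.5]]
pad [ 0.5495 -0.2843  0.203 ] [374.96768225 209.81523582] [160.96960823 116.96088294]
edge [ 0.5791 -0.0956  0.134 ] [304.66654824 201.45105886] [209.83591356 160.14696573]
pivot [ 0.558 -0.102  0.137] [307.0651444 208.4842544] [212.25772129 155.02001597]
tab [ 0.5944 -0.0909  0.159 ] [304.05598223 195.59015892] [207.48182446 155.51835998]
paddown [ 0.5361 -0.2883  0.07  ] [363.2577175  216.08640057] [167.76465443 153.38093391]
front [ 0.5465 -0.1055  0.14  ] [308.44232832 212.32615666] [213.5302701  151.86594424]
tin [[ 0.45793986 -0.15109615  0.085     ]]
```

```bash
cat > plan.py <<'E'
# usage: deltas from measured pose to targets (tank frame xyz of TCP), tool y down, jaw axis along tank +-y
from h import *
from scipy.spatial.transform import Rotation as Ro
p=np.load("tank.npy");c,s=np.cos(p[2]),np.sin(p[2]);T=np.array([[c,-s,0],[s,c,0],[0,0,1]])
st=monitor.read_state();R=Ro.from_rotvec(st["orientation"]).as_matrix();x=np.array(st["tool_pos"])
tk=T.T@(x-[p[0],p[1],0])
print("t",round(st["t"],3),"tcp world",x.round(4),"tank",tk.round(4),"F",st["force"].round(1),"open",round(st["opening"],4))
print("tool axes world\n",R.round(3));print("tool axes in tank\n",(T.T@R).round(3))
best=None
for sg in(1,-1):
    z=T[:,1]*sg;y=np.array([0,0,-1.]);G=np.c_[np.cross(y,z),y,z]
    rv=Ro.from_matrix(R.T@G).as_rotvec();print("turn to jaw",sg,rv.round(3))
print("q",st["q"].round(3))
def togo(tgt): # tank -> tool axes mm
    w=T@np.array(tgt)+[p[0],p[1],0];return (R.T@(w-x)*1000).round(1)
E
python3 plan.py
```

```text
t 0.3 tcp world [ 0.184  -0.5709  0.19  ] tank [-0.6319 -0.3402  0.19  ] F [-0.2 -0.7 -0.4] open 0.0929
tool axes world
 [[-0.952 -0.     0.307]
 [-0.307  0.001 -0.952]
 [-0.    -1.    -0.001]]
tool axes in tank
 [[-1.     0.     0.017]
 [-0.017  0.001 -1.   ]
 [-0.    -1.    -0.001]]
turn to jaw 1 [-0.000e+00 -3.124e+00 -1.000e-03]
turn to jaw -1 [ 0.001  0.017 -0.   ]
q [-1.344  0.131  1.489  0.     1.523 -0.085]
```

```bash
python3 -m inch '[[[-45,-18,-40,0,0,0],[-45,-18,-40,0,0,0],[-45,-18,-40,0,0,0],[-45,-18,-40,0,0,0],[0,0,0,0,0,0]]]' 0 20; python3 plan.py
```

```text
t: 0.92
tool_pos: [0.3082, -0.3626, 0.2644]
orientation: [-0.325, 2.046, -2.053]
force: [0.0, -0.4, -0.3]
opening: 0.0473
t 0.925 tcp world [ 0.3082 -0.3626  0.2644] tank [-0.4527 -0.1769  0.2644] F [ 0.  -0.4 -0.3] open 0.0473
tool axes world
 [[-0.95   0.003  0.311]
 [-0.311 -0.003 -0.95 ]
 [-0.002 -1.     0.004]]
tool axes in tank
 [[-1.     0.002  0.022]
 [-0.022 -0.004 -1.   ]
 [-0.002 -1.     0.004]]
turn to jaw 1 [-3.000e-03 -3.119e+00  6.000e-03]
turn to jaw -1 [-0.004  0.022 -0.002]
q [-9.750e-01 -2.330e-01  1.706e+00  1.000e-03  1.665e+00  2.790e-01]
```

```bash
python3 -m inch '[[[-50,0,-18,0,0.02,0],[-50,0,-18,0,0,0],[-50,0,-18,0,0,0],[-50,0,-18,0,0,0],[-50,0,-18,0,0,0],[-50,0,-18,0,0,0],[-50,0,-18,0,0,0],[0,0,0,0,0,0]]]'; python3 plan.py; python3 - <<'E'
from h import *
c=cam("top");crop(c,220,100,200,150,4,"t2.png")
c=cam("scene");crop(c,105,60,200,150,4,"s2.png")
E
```

```text
t: 1.92
tool_pos: [0.6055, -0.1408, 0.2596]
orientation: [-0.309, 2.066, -2.062]
force: [0.4, 0.0, 0.4]
opening: 0.0006
t 1.925 tcp world [ 0.6055 -0.1408  0.2596] tank [-0.1038 -0.0509  0.2596] F [0.4 0.  0.4] open 0.0006
tool axes world
 [[-0.957 -0.003  0.291]
 [-0.291  0.001 -0.957]
 [ 0.002 -1.    -0.002]]
tool axes in tank
 [[-1.    -0.002  0.   ]
 [-0.     0.002 -1.   ]
 [ 0.002 -1.    -0.002]]
turn to jaw 1 [ 3.000e-03 -3.141e+00 -3.000e-03]
turn to jaw -1 [0.002 0.    0.002]
q [-0.311  0.174  1.315  0.     1.655  0.965]
```

View pics/s2.png

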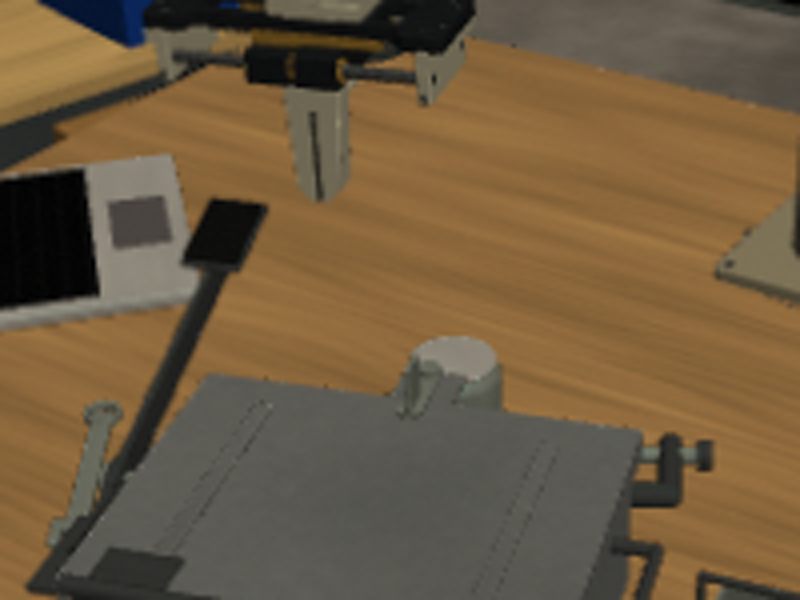

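The closed fingertips hang above the lid at about (320,195) in the crop, to the right of the catch tab at (415,385). I'll go down to tab height now.

```bash
python3 -m inch '[[[-4,25,0,0,0,0],[0,25,0,0,0,0],[0,25,0,0,0,0],[0,15,0,0,0,0],[0,6,0,0,0,0],[0,0,0,0,0,0]]]'; python3 plan.py|head -1; python3 - <<'E'
from h import *
c=cam("top");crop(c,260,140,100,75,8,"t3.png")
c=cam("scene");crop(c,155,110,100,75,8,"s3.png")
E
```

```text
t: 2.78
tool_pos: [0.6077, -0.1418, 0.1663]
orientation: [-0.303, 2.065, -2.065]
force: [0.1, 0.2, -0.2]
opening: 0.0005
t 2.775 tcp world [ 0.6077 -0.1418  0.1663] tank [-0.102  -0.0526  0.1663] F [ 0.1  0.2 -0.2] open 0.0005
```

View pics/s3.png

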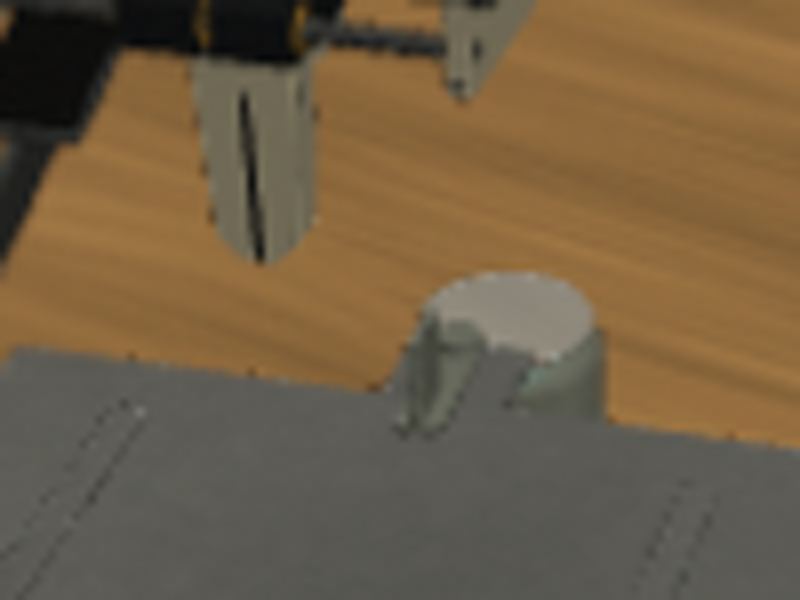

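```bash
python3 - <<'E'
from h import *
cs=cam("scene");ct=cam("top")
for z in(.158,.18):print(z,(proj(cs,[[.6077,-.1418,z]])-[155,110])*8,(proj(ct,[[.6077,-.1418,z]])-[260,140])*8)
E
```

```text
0.158 [[274.4484979  343.33871764]] [[490.76400451 407.65101915]]
0.18 [[269.24963616 287.73462833]] [[501.1866921  401.59926625]]
```

View pics/t3.png

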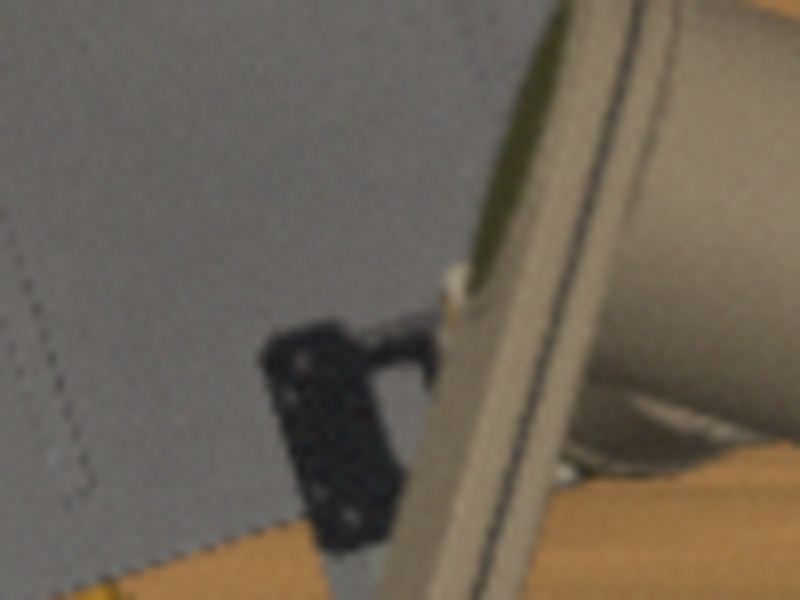

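```bash
python3 - <<'E'
from h import *
cs=cam("scene")
print((proj(cs,[[.6055,-.1408,.2516],[.6055,-.1408,.28]])-[105,60])*4)
crop(cs,155,90,100,75,8,"s4.png");print(monitor.read_state()["tool_pos"])
print((proj(cs,[[.6077,-.1418,.158]])-[155,90])*8)
E
```

```text
[[329.18245211 248.06898527]
 [325.63343177 208.5991203 ]]
[ 0.60838454 -0.14143615  0.1670068 ]
[[274.4484979  503.33871764]]
```

View pics/s4.png

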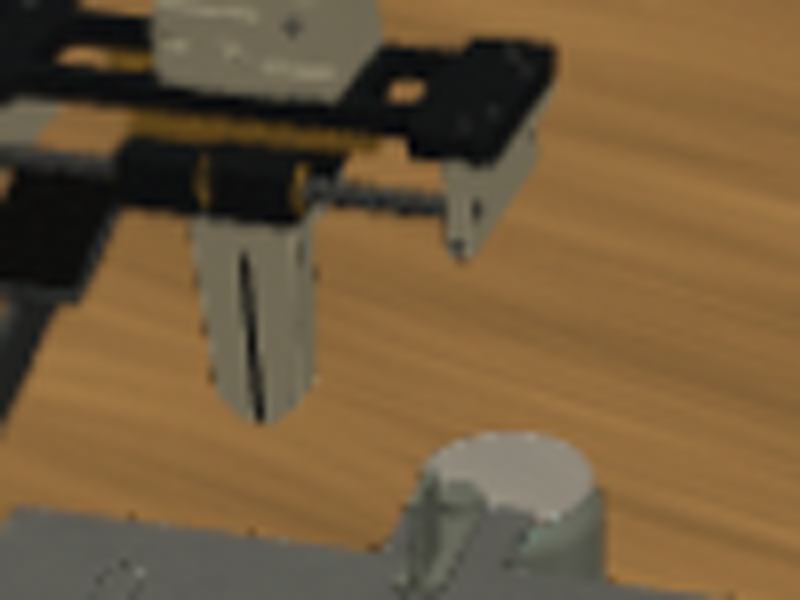

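```bash
python3 - <<'E'
from h import *
cs=cam("scene");ct=cam("top")
p=np.load("tank.npy");c,s=np.cos(p[2]),np.sin(p[2]);T=np.array([[c,-s,0],[s,c,0],[0,0,1]])
t=np.array([.608,-.1415,.167])
P=np.array([[0,0,0.],[.09,0,0],t,t+T@[0,.094,.08]]+[t+T@[a,.094,h] for h in(.054,.1) for a in(-.037,.037)])
print("scene",proj(cs,P).round(1).tolist());print("top",proj(ct,P).round(1).tolist(),((proj(ct,P)-[260,140])*8).round().tolist())
cv2.imwrite("pics/sfull.png",cv2.resize(cs["image"],(800,600)));cv2.imwrite("pics/tfull.png",cv2.resize(ct["image"],(800,600)))
E
```

```text
scene [[320.8, 124.9], [311.1, 135.1], [189.1, 150.2], [221.4, 128.2], [225.8, 130.2], [217.4, 144.3], [225.3, 114.6], [216.7, 128.2]]
top [[271.9, 380.6], [271.8, 353.5], [321.8, 190.5], [293.4, 197.9], [296.6, 211.7], [288.4, 185.8], [298.5, 210.9], [289.9, 183.9]] [[95.0, 1924.0], [94.0, 1708.0], [494.0, 404.0], [267.0, 464.0], [293.0, 573.0], [227.0, 367.0], [308.0, 567.0], [239.0, 351.0]]
```

View pics/sfull.png

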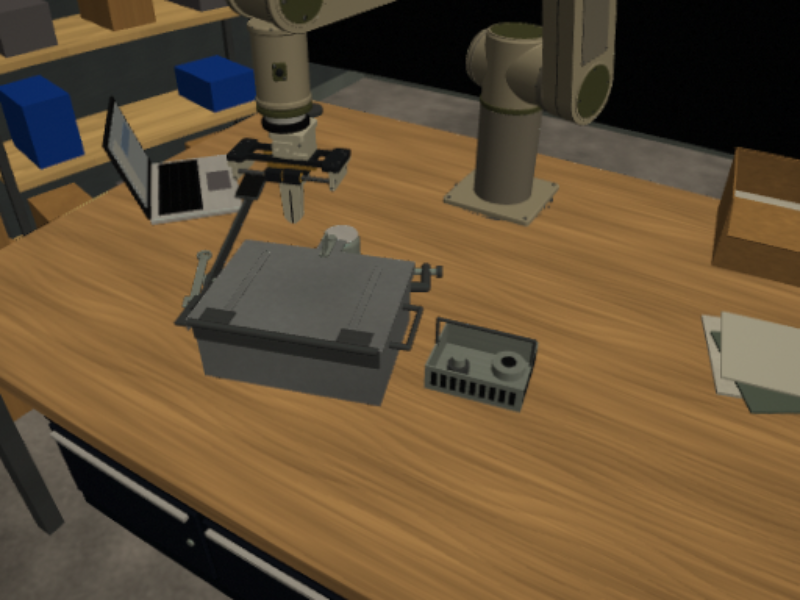

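View pics/tfull.png

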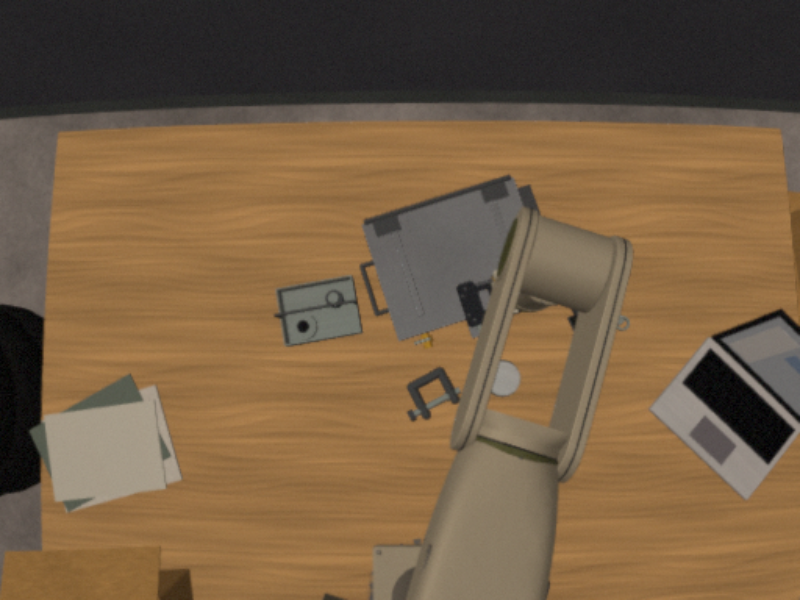

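```bash
python3 - <<'E'
from h import *
from scipy.spatial.transform import Rotation as Ro
cs=cam("scene");ct=cam("top")
R=Ro.from_rotvec([-0.32284739,  2.05520912, -2.05137985]).as_matrix();t=np.array([ 0.18392981, -0.57045968,  0.18929229])
P=[t+R@[0,.008,s*.0465] for s in(1,-1)]+[t+R@[0,-.054,s*.094] for s in(1,-1)]
for n,c,x0,y0 in(("scene",cs,125,0),("top",ct,440,310)):
    print(n,((proj(c,P)-[x0,y0])*8).round().tolist())
    i=cv2.imread(f"pics/{n}0.png")[y0:y0+75,x0:x0+75];cv2.imwrite(f"pics/{n}0c.png",cv2.resize(i,None,fx=8,fy=8,interpolation=cv2.INTER_CUBIC))
E
```

```text
scene [[243.0, 518.0], [426.0, 532.0], [135.0, 385.0], [511.0, 411.0]]
top [[347.0, 150.0], [125.0, 244.0], [560.0, 142.0], [93.0, 345.0]]
```

View pics/scene0c.png

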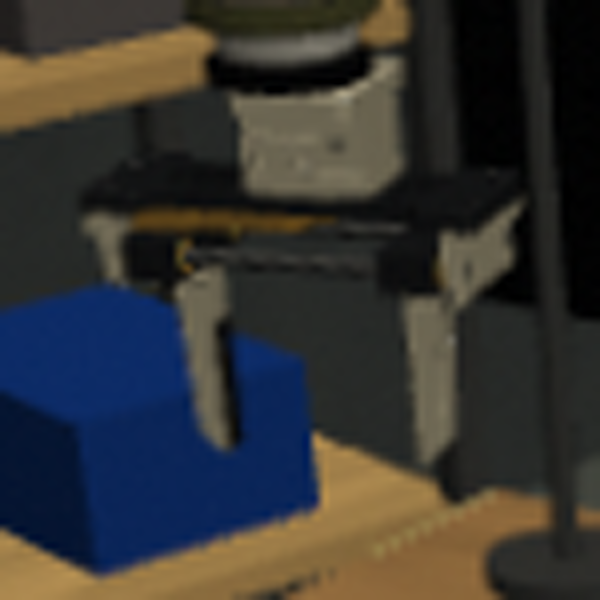

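View pics/top0c.png

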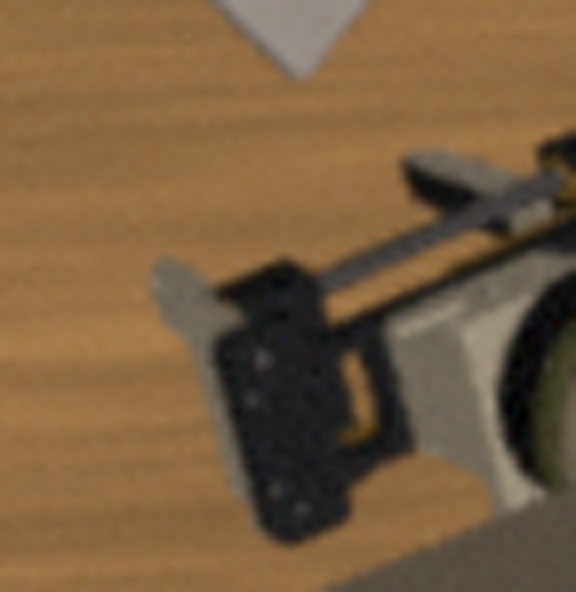

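The fingertips show about 10 px higher than the reported pose predicts, in both the start pictures and the current ones. I'll triangulate the start fingertips from the two views to get the actual offset.

```bash
python3 - <<'E'
from h import *
from scipy.optimize import least_squares
from scipy.spatial.transform import Rotation as Ro
cs=cam("scene");ct=cam("top")
R=Ro.from_rotvec([-0.32284739,  2.05520912, -2.05137985]).as_matrix();t=np.array([ 0.18392981, -0.57045968,  0.18929229])
for s,a,b in((1,(235,447),(408,165)),(-1,(430,462),(160,268))):
    a=np.array(a)/8+[125,0];b=np.array(b)/8+[440,310]
    r=least_squares(lambda X:np.r_[proj(cs,X)[0]-a,proj(ct,X)[0]-b],t)
    print(r.x.round(4),r.fun.round(1),"exp",(t+R@[0,.008,s*.0465]).round(4))
E
```

```text
[ 0.2011 -0.6149  0.2177] [-0.6 -0.1 -0.4  0.3] exp [ 0.1982 -0.6147  0.1812]
[ 0.1716 -0.5195  0.2176] [-0.2 -0.  -0.1  0.1] exp [ 0.1697 -0.5262  0.1814]
```

Triangulated, the tips are about 36 mm higher than the reported pose implies, while x and y agree. I don't trust either value yet, so I'll sweep left at this height. If the reported height is right, the tab will swing; if the image is right, the finger passes over it.

```bash
python3 -m inch '[[[0,0,-12,0,0,0],[0,0,-12,0,0,0],[0,0,-12,0,0,0],[0,0,-9,0,0,0],[0,0,0,0,0,0]]]'; python3 plan.py|head -1; python3 - <<'E'
from h import *
c=cam("scene");crop(c,155,110,100,75,8,"s5.png")
E
```

```text
t: 3.95
tool_pos: [0.5948, -0.0973, 0.1661]
orientation: [-0.304, 2.064, -2.064]
force: [-0.0, 1.1, 0.4]
opening: 0.0005
t 3.95 tcp world [ 0.5948 -0.0973  0.1661] tank [-0.1015 -0.0062  0.1661] F [-0.   1.1  0.4] open 0.0005
```

View pics/s5.png

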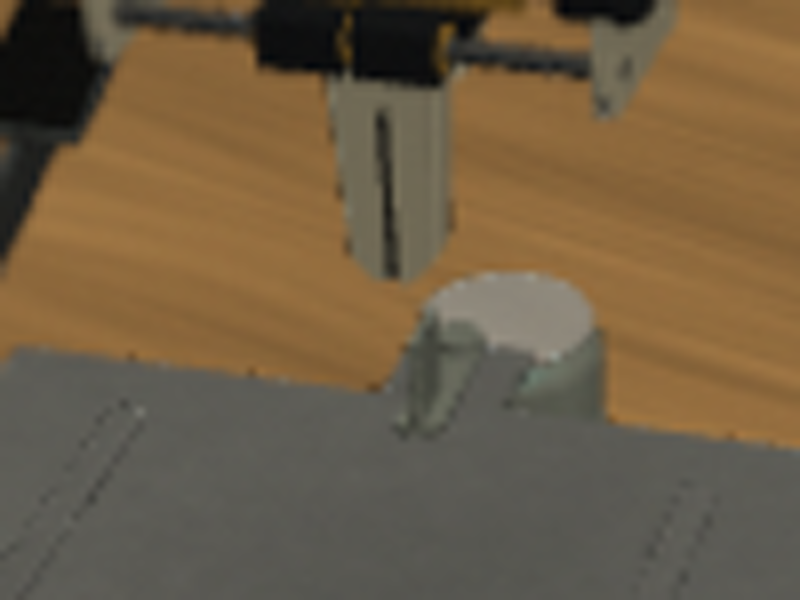

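The catch hasn't moved and the fingertip at (395,275) passed above it, so the picture is right: actual tip height is reported z + 28 mm. I'll go back right and lower by 36 mm, to tip z ≈ 0.158.

```bash
python3 -m inch '[[[0,0,15,0,0,0],[0,0,15,0,0,0],[0,0,12,0,0,0],[0,12,0,0,0,0],[0,10,0,0,0,0],[0,8,0,0,0,0],[0,6,0,0,0,0],[0,0,0,0,0,0]]]'; python3 plan.py|head -1; python3 - <<'E'
from h import *
c=cam("scene");crop(c,155,110,100,75,8,"s6.png")
E
```

```text
t: 5.0
tool_pos: [0.6065, -0.138, 0.1292]
orientation: [-0.305, 2.065, -2.064]
force: [-1.0, -0.3, 0.9]
opening: 0.0005
t 5.0 tcp world [ 0.6065 -0.138   0.1292] tank [-0.102  -0.0486  0.1292] F [-1.  -0.3  0.9] open 0.0005
```

View pics/s6.png

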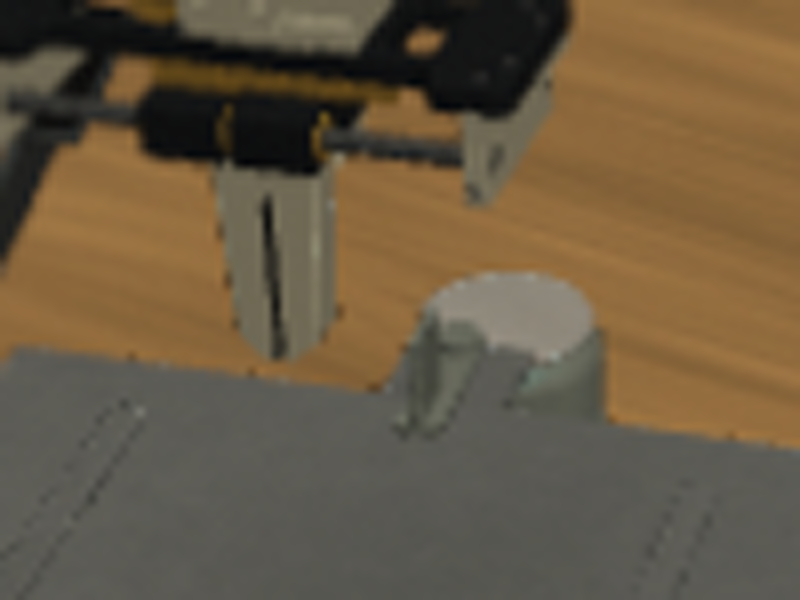

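```bash
python3 -m inch '[[[-2,0,-18,0,0,0],[-2,0,-16,0,0,0],[0,0,-9,0,0,0],[0,0,-9,0,0,0],[5,0,-8,0,0,0],[6,0,-7,0,0,0],[0,0,0,0,0,0]]]'; python3 plan.py|head -1; python3 - <<'E'
from h import *
c=cam("scene");crop(c,155,110,100,75,8,"s7.png")
E
```

```text
t: 5.92
tool_pos: [0.5803, -0.0759, 0.13]
orientation: [-0.304, 2.065, -2.064]
force: [-0.2, -0.4, -0.0]
opening: 0.0006
t 5.925 tcp world [ 0.5803 -0.0759  0.13  ] tank [-0.1091  0.0185  0.13  ] F [-0.2 -0.4 -0. ] open 0.0006
```

View pics/s7.png

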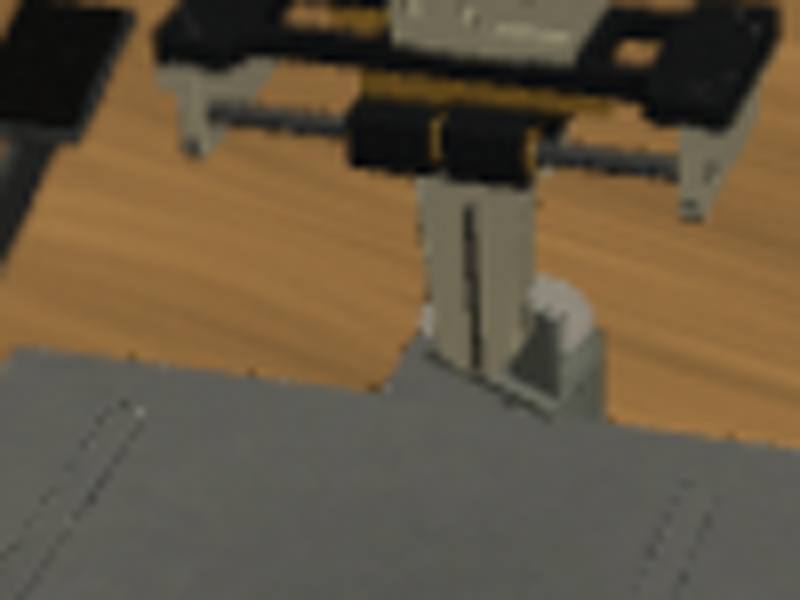

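The catch has swung to about 1 rad, with its tab at (550,360) beside the finger at (475,370). I'll continue around the arc.

```bash
python3 -m inch '[[[6,0,-6,0,0,0],[7,0,-4,0,0,0],[6,0,-2,0,0,0],[5,0,0,0,0,0],[2,0,0,0,0,0],[0,0,0,0,0,0]]]'; python3 plan.py|head -1; python3 -m inch '[[[-3,-15,0,0,0,0],[0,-30,0,0,0,0],[0,-40,10,0,0,0],[0,-40,40,0,0,0],[0,0,45,0,0,0],[0,0,0,0,0,0]]]';python3 plan.py|head -1;  python3 - <<'E'
from h import *
c=cam("scene");crop(c,105,60,200,150,4,"s8.png")
c=cam("top");crop(c,220,100,200,150,4,"t8.png")
E
```

```text
t: 6.72
tool_pos: [0.5524, -0.0724, 0.13]
orientation: [-0.303, 2.065, -2.065]
force: [0.2, 0.1, -0.1]
opening: 0.0006
t 6.725 tcp world [ 0.5524 -0.0724  0.13  ] tank [-0.1348  0.0299  0.13  ] F [ 0.2  0.1 -0.1] open 0.0006
t: 7.48
tool_pos: [0.5835, -0.1652, 0.2563]
orientation: [-0.299, 2.065, -2.067]
force: [0.3, 0.1, -0.5]
opening: 0.0003
t 7.475 tcp world [ 0.5835 -0.1652  0.2563] tank [-0.132  -0.0679  0.2563] F [ 0.3  0.1 -0.5] open 0.0003
```

View pics/s8.png

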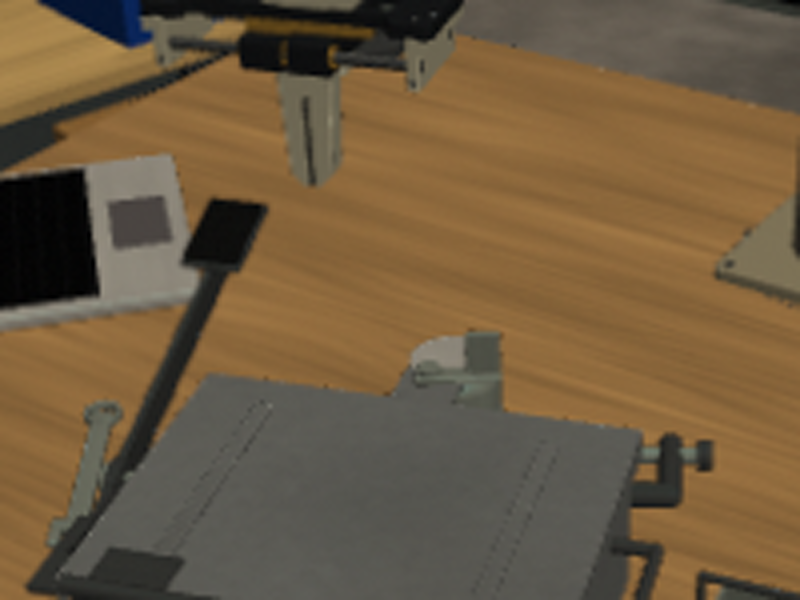

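View pics/t8.png

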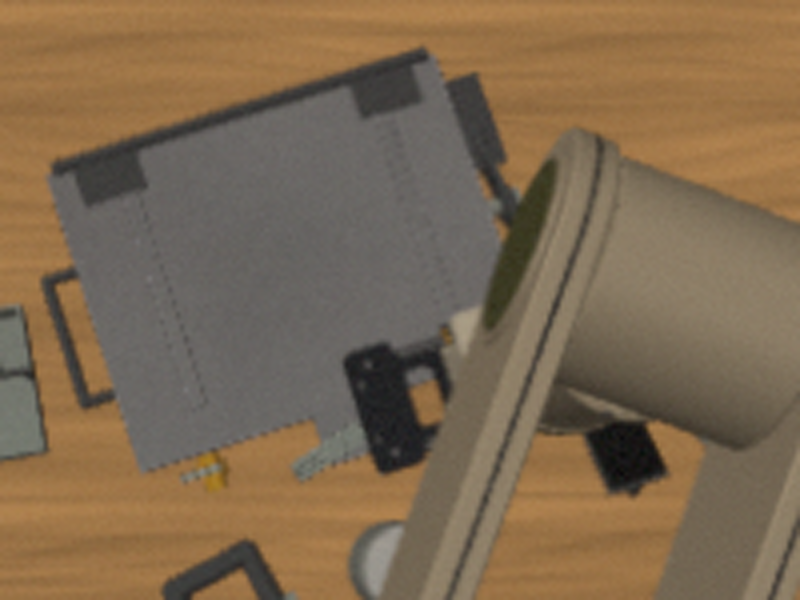

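The catch now points left along the tank's front, about 1.7 rad, with its tab at (485,355) in the scene crop. The lid is still shut. Next I'll move above the lever pad.

```bash
python3 -m inch '[[[22,0,35,0,0,0],[22,0,35,0,0,0],[22,0,34,0,0,0],[0,20,0,0,0,0],[0,20,0,0,0,0],[0,15,0,0,0,0],[0,0,0,0,0,0]]]'; python3 plan.py|head -5; python3 - <<'E'
from h import *
c=cam("scene");crop(c,105,60,100,75,8,"s9.png")
E
```

```text
t: 8.45
tool_pos: [0.5487, -0.2792, 0.1975]
orientation: [-0.308, 2.068, -2.062]
force: [0.2, 0.7, 0.4]
opening: 0.0006
t 8.45 tcp world [ 0.5487 -0.2792  0.1975] tank [-0.1983 -0.1669  0.1975] F [0.2 0.7 0.4] open 0.0006
tool axes world
 [[-0.957 -0.003  0.289]
 [-0.289  0.002 -0.957]
 [ 0.003 -1.    -0.003]]
```

View pics/s9.png

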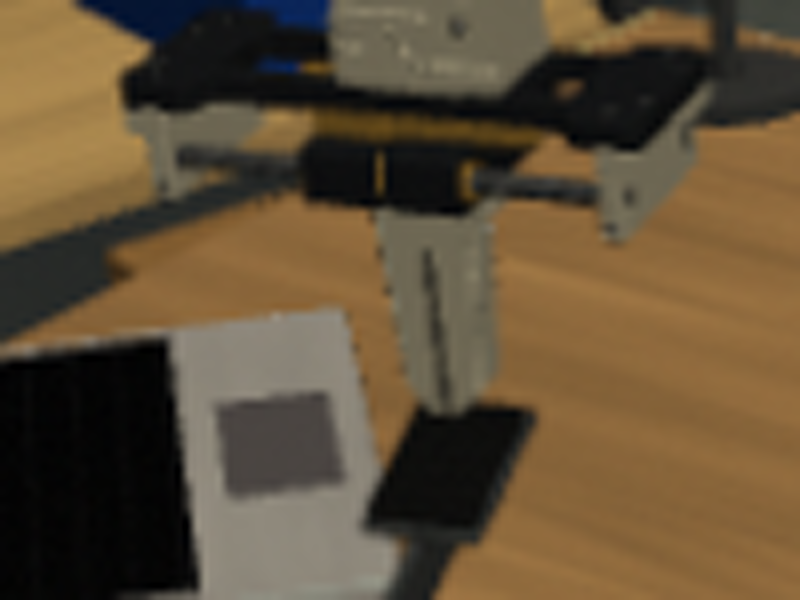

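The tip at (447,412) is just above the pad centre, around (450,460). I'll lower it to contact.

```bash
python3 -m inch '[[[1,8,4,0,0,0],[0,6,0,0,0,0],[0,3,0,0,0,0],[0,0,0,0,0,0]]]'; python3 -m inch '[[[0,3,0,0,0,0],[0,3,0,0,0,0],[0,0,0,0,0,0]]]'; python3 -m inch '[[[0,3,0,0,0,0],[0,3,0,0,0,0],[0,0,0,0,0,0]]]';python3 plan.py|head -1
```

```text
t: 9.0
tool_pos: [0.5495, -0.2851, 0.1826]
orientation: [-0.304, 2.065, -2.065]
force: [0.6, 1.0, 0.4]
opening: 0.0002
t: 9.38
tool_pos: [0.5498, -0.2853, 0.1773]
orientation: [-0.303, 2.064, -2.065]
force: [-0.7, 0.1, 3.8]
opening: 0.0006
t: 9.75
tool_pos: [0.5506, -0.2859, 0.1738]
orientation: [-0.3, 2.061, -2.066]
force: [-4.2, 1.3, 13.1]
opening: 0.0005
t 9.75 tcp world [ 0.5506 -0.2859  0.1738] tank [-0.1985 -0.1738  0.1738] F [-4.2  1.3 13.1] open 0.0005
```

Contact came at reported z ≈ 0.178 with the force rising to 13 N, so the offset is confirmed. I'll press down along the pad's arc.

```bash
python3 -m inch '[[[2,5,0,0,0,0],[3,7,0,0,0,0],[3,8,0,0,0,0],[2.5,8,0,0,0,0],[2,8,0,0,0,0],[2,8,0,0,0,0],[1,6,0,0,0,0],[0,2,0,0,0,0]]]'; python3 plan.py|head -1; python3 - <<'E'
from h import *
c=cam("scene");crop(c,105,60,200,150,4,"s10.png")
E
```

```text
t: 10.75
tool_pos: [0.5359, -0.2905, 0.1214]
orientation: [-0.301, 2.061, -2.066]
force: [-4.7, 0.1, 14.5]
opening: 0.0005
t 10.75 tcp world [ 0.5359 -0.2905  0.1214] tank [-0.2139 -0.174   0.1214] F [-4.7  0.1 14.5] open 0.0005
```

View pics/s10.png

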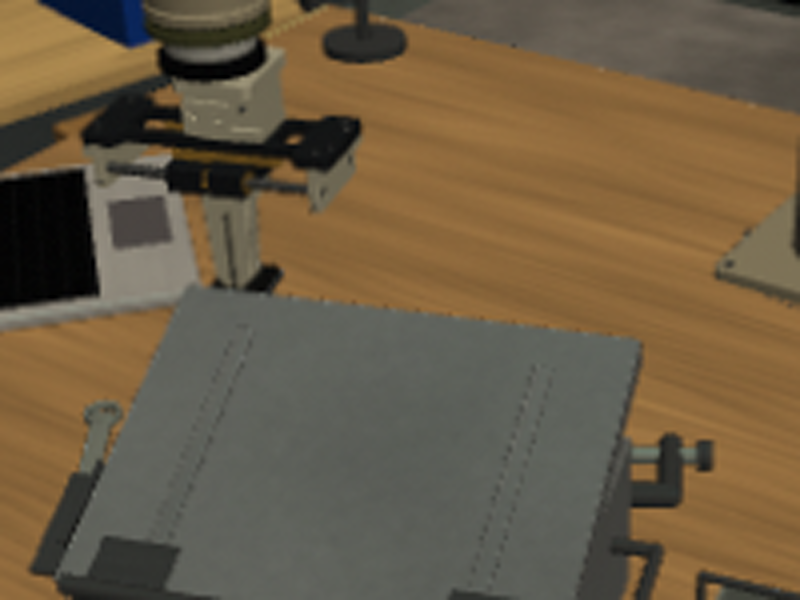

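The lid is up by about 0.35 rad and the fingertip sits on the pad at (235,285). I'll carry on smoothly.

```bash
python3 -m inch '[[[1,5,0,0,0,0],[1,8,0,0,0,0],[0.5,8,0,0,0,0],[0,8,0,0,0,0],[0,8,0,0,0,0],[0,8,0,0,0,0],[-1,8,0,0,0,0],[-1,7,0,0,0,0]]]'; python3 -m inch '[[[-1,6,0,0,0,0],[-1,5,0,0,0,0],[-1,4,0,0,0,0],[0,2,0,0,0,0],[0,0,0,0,0,0]]]'; python3 plan.py|head -1
```

```text
t: 11.8
tool_pos: [0.5349, -0.2908, 0.0601]
orientation: [-0.302, 2.062, -2.067]
force: [-4.2, -2.1, 8.1]
opening: 0.0007
t: 12.42
tool_pos: [0.5375, -0.2901, 0.0441]
orientation: [-0.303, 2.062, -2.067]
force: [-7.8, 0.6, 15.2]
opening: 0.0004
t 12.425 tcp world [ 0.5375 -0.2901  0.0441] tank [-0.2122 -0.174   0.0441] F [-7.8  0.6 15.2] open 0.0004
```

```bash
python3 -m inch '[[[0,2,0,0,0,0],[0,0,0,0,0,0],[0,0,0,0,0,0]]]'; python3 plan.py|head -1; python3 - <<'E'
from h import *
c=cam("scene");crop(c,105,40,200,150,4,"s11.png")
c=cam("top");crop(c,220,100,200,150,4,"t11.png")
E
```

```text
t: 12.8
tool_pos: [0.5377, -0.2901, 0.0438]
orientation: [-0.302, 2.062, -2.067]
force: [-12.3, 3.0, 26.1]
opening: 0.0004
t 12.8 tcp world [ 0.5377 -0.2901  0.0438] tank [-0.2121 -0.1742  0.0438] F [-12.3   3.   26.1] open 0.0004
```

View pics/s11.png

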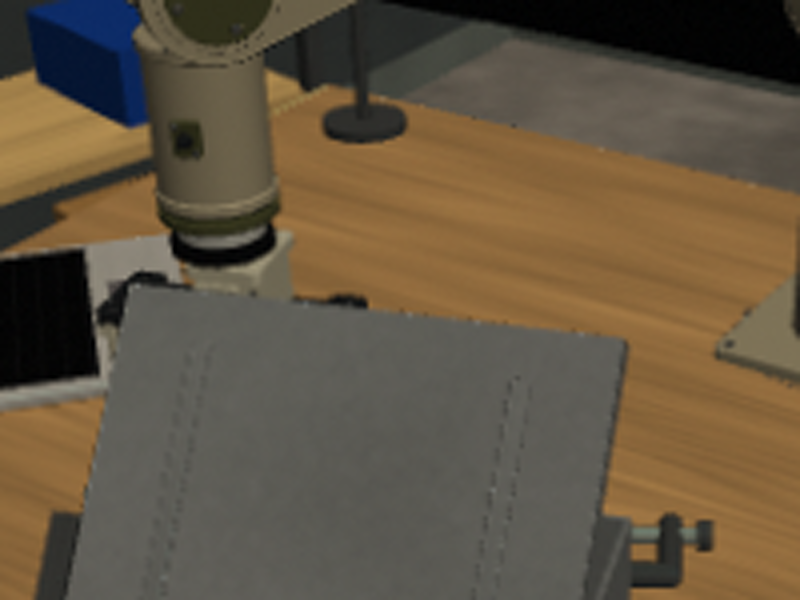

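View pics/t11.png

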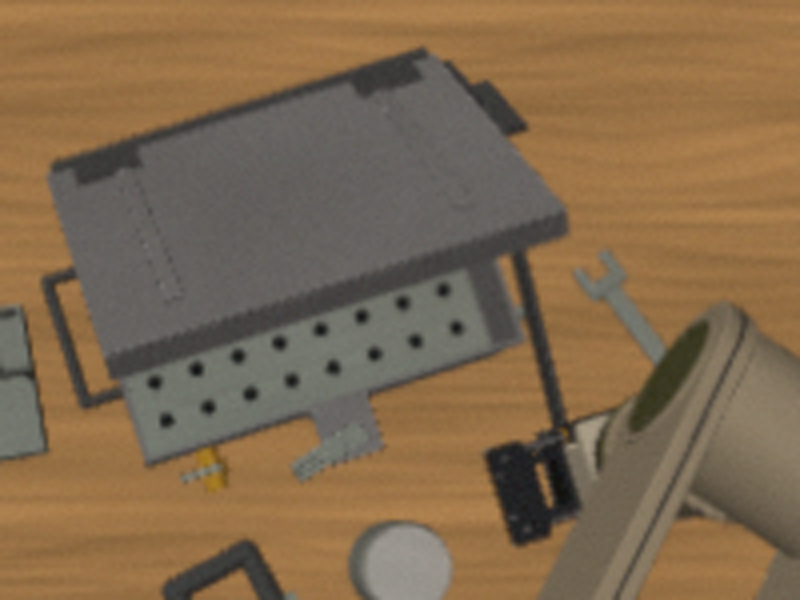

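The force rose from 15 to 26 N with no further motion, so the lever is at its stop, and the pad is at about 0.07 m. The lid is fully up with its front edge from (110,360) to (567,213). The catch is clear at (330,450), and the tin and wrench are in place. Handing in.

```bash
python3 - <<'E'
from h import *
print(robot.close_job()); s=monitor.read_state();print(s["t"],s["tool_pos"],s["force"])
E
```

```text
the job is handed in; nothing more can be done
None
the job is handed in; nothing more can be done
```

The tank is open: the catch is off the lid, and I handed the job in at about 13 s with the closed fingertips still holding the lever down. No verdict is reported.

- **Catch:** I swung it about 1.7 rad to the tank's left with the closed fingertips. The measured force never rose above about 1 N, and the lid was still shut afterwards.
- **Lever:** I pressed the pad down along its arc to its stop. The last push raised the force from 15 to 26 N with no further movement, and the pad was about 70 mm above the bench, as expected when fully down.
- **Lid:** The last pictures show it raised, with the hand in front of it and clear. I did not measure its angle separately.
- **Other things on the bench:** The tin and wrench look unmoved. The basket and clamp were only partly in the last close-up, and what showed had not moved.

**One disagreement:** the reported tool height did not match the cameras. The fingertips were about 34–36 mm higher than the reported pose implied. My first sweep at the reported height passed over the catch without touching it. I then used the camera height for the catch and a correction from touching the pad for the lever.

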